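Shut the airbrush valve in the covered bench air box

ROBOT

A 6-joint arm with a two-finger parallel gripper is mounted at the origin on the work surface. World frame = base frame: x ahead of the robot, y to its left, z up, the work surface at z = 0. Lengths are in m, angles in rad, forces in N, time in s.
With the tool pointing down it reaches from about 0.35 to 0.975 m from the base axis. Payload 7.1 kg.
Tool frame: the origin (TCP) lies on the centre line of the jaws, within the pads' length; the fingertips stand ahead of it and the grasp point (between the pads) lies 2 mm behind it (env.tip_extent is the x of the fingertips in the tool frame, in m); x points along the fingers, z is the direction in which the jaws open and shut, and the axes are right-handed (so a half turn about x gives the same grasp; the last joint's range is limited). The gripper opens to 88 mm and grips with 3 to 60 N. Pads are 20 mm wide; open, the fingers measure 115 mm over their backs; the gripper's body (75 mm by 178 mm) begins 61 mm behind the grasp point.
Start: joints at [1.094, 0.423, 1.63, -0, 1.089, -0.019], TCP at [0.276, 0.561, 0.24] pointing down, gripper open.
Joint ranges: [-3, 3], [-0.9, 2.11], [0.09, 2.58], [-1.31, 4.45], [0.11, 2.69], [-2.54, 2.54]. Speed limits (rad/s): [2.39, 2.39, 3.01, 3.14, 3.14, 3.14].

INTERFACE

Orientations are given as a rotation vector (axis times angle).
In Python, from plant import read_state, imaging, workorder, spotter, env gives the robot as it stands.
- The arm moves only by the shell command python3 -m pendant 'ROWS' [FORCE]. ROWS is JSON, a list of rows, each a list of 3 entries, a list of its own where there are three numbers: the shift along the tool's x, y, z in units of 30 mm (1.0 is 30 mm), then the turn, a rotation vector about the tool's x, y, z in units of 8 degrees (1.0 is 8 degrees), then the opening, from 0 (shut) to 1 (fully open). A call has 1 to 5 rows; each row is the pose to reach, as a shift and turn from the pose commanded when the call began, along the tool's axes at that moment; what a row does not reach only later rows make up. A row lasts 1/10 s, in which the tool goes at most 50 mm and 8.59 degrees, less where a joint would pass 70% of its speed; a pose out of reach is approached as far as the arm can. A call with a gripper value outside its range is refused whole. The fingers move at their own pace and stop on an object; FORCE is the grip in N (left out, the last holds). Time passes only in rows, so rows that repeat a pose let the fingers close. It gives the time, the measured TCP pose, the force and the opening at its end, in the units of the state.
- read_state(): the state, without advancing time (a new reading comes with each control period).
- imaging.snapshot(name): name is "side" or "top"; returns (picture, depth): 480x640x3 uint8, red, green, blue; 480x640 float32, m along the optical axis (not along the pixel's ray), 0 where there is no reading.
- imaging.camera_info(name): a dict with "intrinsics" (3x3 intrinsics, pixels), "world_from_camera" (4x4, takes a point from camera to world coordinates). Camera axes: x right, y down, z forward; pixel columns grow to the right and rows downward; lengths in m; the calibration is good to about 2 mm. A picture is of the moment at which its call begins. camera_info takes no time and is no camera call.
- workorder.job_done(): hands the job in, once; it reports no verdict.
Trained networks look in the newest picture that a camera, given by its name, has taken for a name from the list of things; names that differ only in an ending like _2 or _b are one class to them, and where a whole thing is asked for, a point or a joint stands for the part that bears it (a point fixed in the world has none). Each returns a list of dicts, best first, with "score" (0 to 1); they miss things now and then, are a little off and sometimes report something else, mostly with a low value. They report only what shows in the picture. A call takes as long as a camera call.
- spotter.masks_of(label, camera): "pixels" (480x640 bool, what is visible of it) and "point" ([column, row] in pixels, amid what is visible of it).
The state is a dict: "time_s": time; "q": joint angles; "qvel": joint speeds; "tau": joint torques, N m; "tool_pos": TCP position; "ee_rot": TCP orientation; "wrist_force": force on the tool from outside, world axes, zero at the start; "wrist_torque": the same for the moment, N m; "finger_gap": opening from 0.0 (shut) to 1.0 (fully open).
Only numpy, scipy, OpenCV 4.12 (cv2) and the standard library are available. Lean on these libraries where they do the work, as an engineer would, in place of code of your own. Each camera call takes 0.05 s, during which the arm holds its last target.

TASK

Shut off the airbrush line at the bench air box: push the loose plywood cover by its upright bar along its rails, away from the front stops, all the way to the stops at the far end, without lifting it. Then, of the two valve handles this uncovers, push the one that ends in a round disc a quarter turn clockwise (seen from above) until it is fully shut against its stop, across its pipe. Leave the straight-ended handle, the cup, the jar and the weight where they are.

Things in the scene. Friction and masses are not known exactly. Their poses are not given: they have to be found in the camera images.
- box: Low open-topped aluminium box, fixed; origin at desk height under the centre of its opening; x along the rails towards the far stops (roughly away from the robot), z up. Opening 140 mm (x) by 270 mm (y), rim about 60 mm above the desk; walls 8 mm (front, back) and 12 mm (sides). Inside, two valves side by side (either may be in either place), pipes along x with tops 31 mm above the desk.
- far_stop (a point): Midway between the two stops at the far end of the rails, at box x = 222 mm, 72 mm above the desk. The two rails (ledges 62 mm above the desk) carry the side walls on to here, with nothing between them; dark guide strips outside the ledges (|y| 146 to 152 mm, tops 72 mm high) keep the cover straight.
- cover: Loose plywood cover, 150 mm (x) by 288 mm (y) by 8 mm, 0.25 to 0.5 kg, lying on the ledges; slides with a few newtons. Origin at the centre of its underside (62 mm above the desk; top 70 mm), axes parallel to the box's. Starts 0 to 15 mm along the box's x, hiding both handles; at the far stops it lies 147 mm along.
- cover_bar (a point): Centre of the top of the wooden bar that stands up on the cover: bar 14 mm (x) by 120 mm (y), 30 mm tall above the plate, top 100 mm above the desk. 20 mm to the front (-x) of the cover's centre.
- disc_handle (a joint): Angle (rad) of the steel handle that ends in a round disc: 0 = open, pointing along the box's -x; grows clockwise seen from above; 1.571 = shut, against its stop, pointing along the box's +y. Starts between 0 and 0.25. Stays where it is left; turning takes about 0.1 N m (2 to 3 N near the disc), no spring.
- disc_pivot (a point): Top of the pivot of the disc-ended handle, 52 mm above the desk (fixed), at box x = 35 mm, y = -65 or +50 mm. Handle: flat bar 12 mm wide and 10 mm thick, its underside 40 mm and top 50 mm above the desk; hub 22 mm across.
- disc_end (a point): Centre of the top of the round disc (30 mm across, 10 mm thick) at the end of that handle, 62 mm from the pivot, 50 mm above the desk; moves with the handle.
- plain_handle (a joint): Angle (rad) of the other handle, a straight bar with a square end, to be left alone; same meaning and range as the disc-ended one. Starts between 0 and 0.25.
- plain_pivot (a point): Top of the pivot of the straight-ended handle, in the other of the two places (fixed). Bar 12 mm wide, 10 mm thick, reaching 75 mm from the pivot, top 50 mm above the desk.
- plain_end (a point): Point on top of the straight-ended handle 62 mm from its pivot; moves with that handle.
- cup: White cup, 76 mm across, 95 mm tall, standing beside the box on its +y side; origin under its centre. Not to be disturbed.
- jar: Small glass jar with black cap, 60 mm across, 75 mm tall, beside the box on its -y side; origin under its centre. Not to be disturbed.
- weight: Dark steel paper weight with a knob, 54 mm across, 60 mm tall, beside the rails on the -y side; origin under its centre. Not to be disturbed.

How it is judged:
By the outcome, as a careful person would: the job done as asked, in the order asked, and still so for the second after the job is handed in, with the robot touching nothing.
It also fails if it takes over 51 s, if anything falls off the work surface, if the arm or the gripper's body presses on something with over 40 N, if the wrist force passes 120 N, or if a joint passes its speed limit or range.

## Working session

There is one attempt and no reset: what is moved stays moved. The work goes in short steps, Python scripts to look and compute and a shell command to move; the robot and the scene stay as the last step left them, time stands still between calls to the robot, and variables do not carry over. Pictures are saved under pics/ and viewed, and the job is handed in when it is done.

```bash
ls; mkdir -p pics; python3 - <<'E'
from plant import read_state, imaging, workorder, spotter, env
import cv2,numpy as np
print(read_state()); print(env.tip_extent, [a for a in dir(env) if a[0]!='_'])
for n in("top","side"):
    im,d=imaging.snapshot(n); cv2.imwrite(f"pics/{n}0.png",im[:,:,::-1]); np.savez(f"{n}0.npz",im=im,d=d)
    print(imaging.camera_info(n))
E
```

```text
pics
{'time_s': 0.0, 'q': array([ 1.09398530e+00,  4.23815145e-01,  1.63067179e+00, -5.26496924e-05,
        1.08857520e+00, -1.89898289e-02]), 'qvel': array([ 0.00181471,  0.00034212,  0.0021141 , -0.00079884,  0.00028682,
        0.00058854]), 'tau': array([ 1.49385978e-03, -5.44629157e+01, -2.73659635e+01,  6.45192456e-02,
        2.29153008e-02, -1.32943328e-04]), 'tool_pos': array([0.27599429, 0.56018751, 0.23892486]), 'ee_rot': array([-0.86653492,  1.39292546,  0.86523596]), 'wrist_force': array([-0.02123463,  0.60132676, -0.50845965]), 'wrist_torque': array([ 0.00940093, -0.00809692,  0.04226939]), 'finger_gap': 0.9987043918729135}
0.017 ['PlanningError', 'tip_extent']
{'intrinsics': array([[534.63299648,   0.        , 321.29781751],
       [  0.        , 534.63299648, 227.84688071],
       [  0.        ,   0.        ,   1.        ]]), 'world_from_camera': array([[ 0.01833649, -0.99785291,  0.06287568,  0.50834316],
       [-0.99978011, -0.01765938,  0.01130788,  0.02909137],
       [-0.01017325, -0.0630692 , -0.9979573 ,  1.11471252],
       [ 0.        ,  0.        ,  0.        ,  1.        ]])}
{'intrinsics': array([[462.24972391,   0.        , 321.72593178],
       [  0.        , 462.24972391, 241.85035346],
       [  0.        ,   0.        ,   1.        ]]), 'world_from_camera': array([[ 0.84092349, -0.39021972,  0.37493499,  0.29115057],
       [-0.54090685, -0.62704128,  0.56057026, -0.42942119],
       [ 0.01635415, -0.67420161, -0.73836626,  0.68020739],
       [ 0.        ,  0.        ,  0.        ,  1.        ]])}
```

View pics/top0.png

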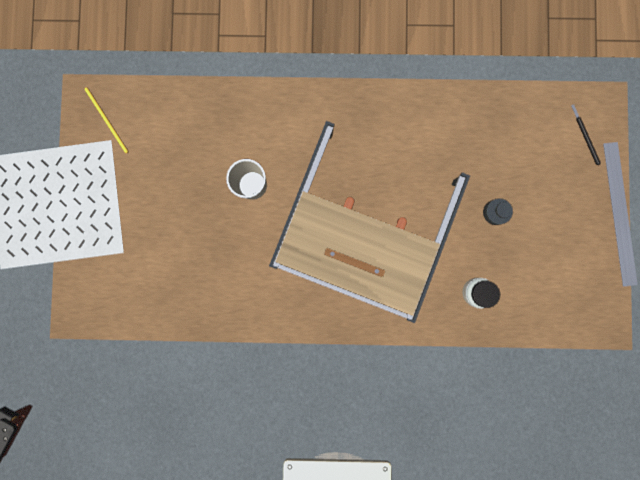

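View pics/side0.png

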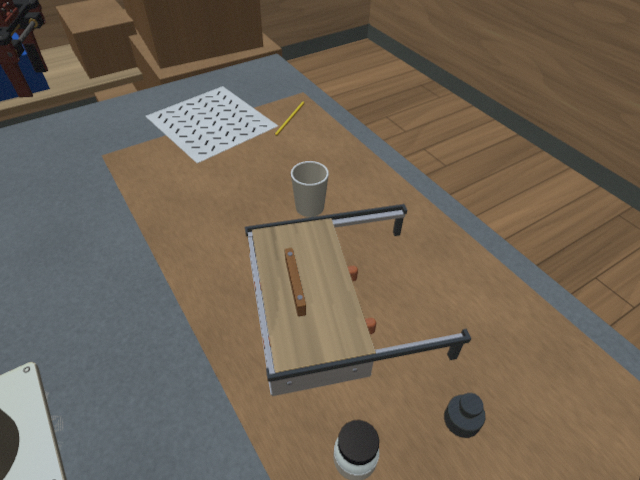

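```bash
cat > h.py <<'E'
import numpy as np
from plant import imaging
def cloud(n,d):
    ci=imaging.camera_info(n);K=ci["intrinsics"];T=ci["world_from_camera"]
    v,u=np.mgrid[0:480,0:640]
    P=np.stack([(u-K[0,2])/K[0,0]*d,(v-K[1,2])/K[1,1]*d,d],-1)
    return P@T[:3,:3].T+T[:3,3]
def proj(n,p):
    ci=imaging.camera_info(n);K=ci["intrinsics"];T=ci["world_from_camera"]
    c=(np.asarray(p)-T[:3,3])@T[:3,:3]
    return (c@K.T)[:2]/c[2]
E
python3 - <<'E'
from plant import spotter
from h import *
import cv2
for n in("top","side"):
    z=np.load(n+"0.npz");P=cloud(n,z["d"])
    for l in("cover","cover_bar","box","cup","jar","weight"):
        for r in spotter.masks_of(l,n)[:2]:
            m=r["pixels"]&(z["d"]>0);Q=P[m]
            print(n,l,round(r["score"],2),np.round(r["point"]),m.sum(),np.round(np.median(Q,0),4),"z95",np.round(np.percentile(Q[:,2],[5,50,95]),3))
            if l=="cover_bar" or l=="cover":
                lo,hi=((.09,.11) if l=="cover_bar" else (.062,.078))
                S=Q[(Q[:,2]>lo)&(Q[:,2]<hi)]
                if len(S)>20:
                    r2=cv2.minAreaRect((S[:,:2]*1000).astype(np.float32));print("   rect",r2,"mean",S.mean(0),len(S))
E
```

```text
top cover 0.68 [358. 251.] 11199 [ 0.5272 -0.0306  0.0693] z95 [0.066 0.069 0.074]
   rect ((527.85791015625, -30.097412109375), (288.6400451660156, 150.09710693359375), 69.72672271728516) mean [ 0.52815887 -0.03065798  0.06917965] 10727
top cover 0.45 [480. 292.] 917 [ 0.4535 -0.2708  0.0726] z95 [0.019 0.073 0.077]
   rect ((451.9409484863281, -279.3048095703125), (52.35124206542969, 51.18412780761719), 60.68694305419922) mean [ 0.45259007 -0.27869298  0.07358357] 609
top cover_bar 0.71 [357. 252.] 11258 [ 0.5269 -0.03    0.0693] z95 [0.066 0.069 0.074]
   rect ((509.124755859375, -23.107940673828125), (119.6150131225586, 14.043182373046875), 69.72731018066406) mean [ 0.50906778 -0.02302054  0.09918551] 466
top box 0.63 [310. 189.] 3023 [ 0.5921 -0.0254  0.0623] z95 [0.002 0.062 0.073]
top cup 0.85 [248. 177.] 1223 [0.6741 0.1967 0.0401] z95 [0.002 0.04  0.095]
top jar 0.7 [483. 293.] 900 [ 0.4535 -0.2714  0.0727] z95 [0.023 0.073 0.077]
side cover 0.78 [310. 297.] 13101 [ 0.5199 -0.0581  0.0697] z95 [0.068 0.07  0.077]
   rect ((529.5921020507812, -30.7916259765625), (293.6110534667969, 150.12319946289062), 69.68509674072266) mean [ 0.52179122 -0.05016744  0.06969352] 12402
side cover_bar 0.84 [308. 297.] 13032 [ 0.5197 -0.0588  0.0698] z95 [0.068 0.07  0.078]
   rect ((510.4161682128906, -24.586002349853516), (121.3135757446289, 14.276744842529297), 69.59127807617188) mean [ 0.50766461 -0.03060226  0.09908049] 572
side box 0.73 [343. 356.] 6034 [ 0.5224 -0.1521  0.0608] z95 [0.004 0.061 0.073]
side cup 0.82 [306. 186.] 1690 [0.6642 0.1739 0.0662] z95 [0.011 0.066 0.094]
side jar 0.55 [361. 451.] 2217 [ 0.4459 -0.2888  0.0739] z95 [0.02  0.074 0.076]
side weight 0.63 [462. 415.] 1436 [ 0.6086 -0.326   0.033 ] z95 [0.008 0.033 0.061]
side weight 0.2 [342. 359.] 5901 [ 0.5249 -0.1535  0.0606] z95 [0.004 0.061 0.072]
```

The top view shows the cover at about (358,251), with its bar at (355,262). The rails run up and to the right to stops at (330,126) and (463,178). The cup is at (248,178), the jar at (484,293) and the weight at (499,211). The fitted rectangles match the given sizes (288x150 and 120x14 mm), with the box yawed about -20.3°.

```bash
cat >> h.py <<'E'
from scipy.spatial.transform import Rotation as R
YAW=np.radians(69.727-90)
BX=np.array([np.cos(YAW),np.sin(YAW),0]);BY=np.array([-np.sin(YAW),np.cos(YAW),0])
def Rt(yaw=YAW,s=1):
    x=np.array([0,0,-1.]);z=s*np.array([-np.sin(yaw),np.cos(yaw),0]);return np.stack([x,np.cross(z,x),z],1)
def go(p,yaw=YAW):
    from plant import read_state
    s=read_state();C=R.from_rotvec(s["ee_rot"])
    c=[(C.inv()*R.from_matrix(Rt(yaw,k))).as_rotvec() for k in(1,-1)]
    t=min(c,key=np.linalg.norm)
    sh=C.inv().apply(np.asarray(p)-s["tool_pos"])
    print("shift",np.round(sh/.03,3),"turn",np.round(np.degrees(t)/8,3),"alt",[np.round(np.degrees(x)/8,2) for x in c],"pos",np.round(s["tool_pos"],4),"t",s["time_s"],"F",np.round(s["wrist_force"],1),"gap",s["finger_gap"])
E
python3 - <<'E'
from h import *
z=np.load("top0.npz");P=cloud("top",z["d"]);b=z["d"]>0
c=np.array([.52786,-.0301,0])
L=np.stack([(P-c)@BX,(P-c)@BY,P[...,2]],-1)
# guide strips: z~.072, |y| 146..152 (relative to cover centre)
for s in(1,-1):
    m=b&(abs(L[...,1]*s-.149)<.006)&(L[...,2]>.066)&(L[...,2]<.078)
    print(s,np.percentile(L[m][:,0],[0,1,99,100]),np.median(L[m],0),m.sum())
bar=np.array([.50912,-.0231,0]); 
go(bar-BX*.034+[0,0,.2])
E
```

```text
1 [-0.08690561 -0.08472197  0.21910179  0.22163457] [0.054988   0.14860028 0.07098593] 558
-1 [-0.08675635 -0.08405907  0.21914047  0.22186279] [ 0.05911127 -0.14821524  0.07072017] 600
shift [  1.324 -14.436 -14.14 ] turn [-0.744 -0.     0.   ] alt [array([-0.74, -0.  ,  0.  ]), array([21.76,  0.  ,  0.  ])] pos [0.2762 0.5606 0.2397] t 0.7 F [-0.6 -1.6  0.4] gap 0.9941204244196425
```

```bash
python3 -m pendant '[[[1.3,-14.4,-14.1],[-0.74,0,0],0.6],[[1.3,-14.4,-14.1],[-0.74,0,0],0.6],[[1.3,-14.4,-14.1],[-0.74,0,0],0.6],[[1.3,-14.4,-14.1],[-0.74,0,0],0.6],[[1.3,-14.4,-14.1],[-0.74,0,0],0.6]]'
python3 -c "
from h import *
go(np.array([.50912,-.0231,0])-BX*.034+[0,0,.2])"
```

```text
time_s: 1.2
tool_pos: [0.3593, 0.3236, 0.2237]
ee_rot: [-0.945, 1.355, 0.945]
wrist_force: [1.6, 0.3, -0.6]
finger_gap: 0.612
shift [ 0.788 -7.556 -9.111] turn [0.    0.004 0.003] alt [array([0., 0., 0.]), array([-2.25e+01, -0.00e+00,  1.00e-02])] pos [0.3593 0.3236 0.2237] t 1.2 F [ 1.6  0.3 -0.6] gap 0.6122616331804741
```

```bash
python3 -m pendant '[[[0.7,-7.1,-8.5],[0,0,0],0.6],[[0.7,-7.1,-8.5],[0,0,0],0.6],[[0.7,-7.1,-8.5],[0,0,0],0.6],[[0.7,-7.1,-8.5],[0,0,0],0.6],[[0.7,-7.1,-8.5],[0,0,0],0.6]]'
python3 -c "
from h import *
go(np.array([.50912,-.0231,0])-BX*.034+[0,0,.2])"
```

```text
time_s: 1.7
tool_pos: [0.443, 0.0883, 0.2081]
ee_rot: [-0.945, 1.355, 0.944]
wrist_force: [1.2, 0.1, 1.0]
finger_gap: 0.599
shift [ 0.27  -2.221 -2.718] turn [-0.004  0.004  0.007] alt [array([-0.  ,  0.  ,  0.01]), array([ 2.25e+01,  1.00e-02, -1.00e-02])] pos [0.443  0.0883 0.2081] t 1.7 F [1.2 0.1 1. ] gap 0.5993798364870071
```

```bash
python3 -c "
from h import *
go(np.array([.50912,-.0231,0])-BX*.034+[0,0,.097])"
```

```text
shift [ 3.704 -2.217 -2.72 ] turn [-0.004  0.004  0.007] alt [array([-0.  ,  0.  ,  0.01]), array([ 2.25e+01,  1.00e-02, -1.00e-02])] pos [0.443  0.0883 0.2081] t 1.7 F [1.2 0.1 1. ] gap 0.5993798364870071
```

```bash
python3 -m pendant '[[[0.2,-1.1,-1.3],[0,0,0],0.6],[[0.2,-2,-2.4],[0,0,0],0.6],[[0.2,-2,-2.4],[0,0,0],0.6],[[0.2,-2,-2.4],[0,0,0],0.6]]'
python3 -c "
from h import *
go(np.array([.50912,-.0231,0])-BX*.034+[0,0,.097])"
```

```text
time_s: 2.1
tool_pos: [0.4739, 0.001, 0.2018]
ee_rot: [-0.942, 1.357, 0.942]
wrist_force: [-0.0, -0.3, -0.3]
finger_gap: 0.598
shift [ 3.493 -0.249 -0.346] turn [-0.025  0.001 -0.001] alt [array([-0.03,  0.  , -0.  ]), array([22.47, -0.  , -0.  ])] pos [0.4739 0.001  0.2018] t 2.1 F [-0.  -0.3 -0.3] gap 0.5975992065793261
```

```bash
python3 -m pendant '[[[1.3,-0.2,-0.35],[0,0,0],0.6],[[2.6,-0.2,-0.35],[0,0,0],0.6],[[3.45,-0.2,-0.35],[0,0,0],0.6],[[3.45,-0.2,-0.35],[0,0,0],0.6],[[3.45,-0.2,-0.35],[0,0,0],0.6]]'
python3 - <<'E'
from h import *
import cv2
go(np.array([.50912,-.0231,0])-BX*.034+[0,0,.097])
im,d=imaging.snapshot("side");cv2.imwrite("pics/s1.png",im[150:450,150:550,::-1].repeat(2,0).repeat(2,1))
E
```

```text
time_s: 2.6
tool_pos: [0.4755, -0.009, 0.0986]
ee_rot: [-0.945, 1.356, 0.946]
wrist_force: [0.5, -0.0, 0.0]
finger_gap: 0.598
shift [ 0.053 -0.08  -0.053] turn [ 0.008 -0.001 -0.007] alt [array([ 0.01, -0.  , -0.01]), array([-2.249e+01,  1.000e-02, -0.000e+00])] pos [ 0.4755 -0.009   0.0986] t 2.6 F [ 0.5 -0.   0. ] gap 0.5977544202875782
```

View pics/s1.png

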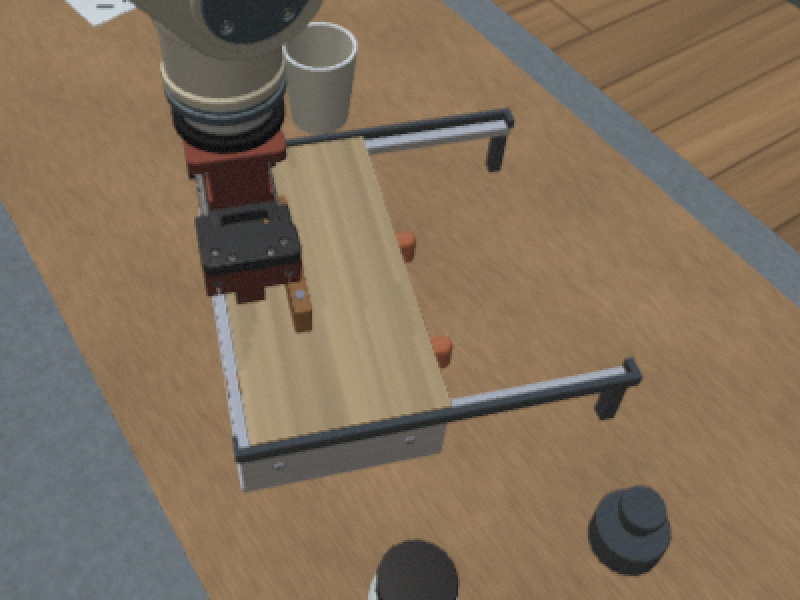

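The gripper stands just in front of the bar, which shows at (300,300) in the crop, with the fingers clear of the plate. Now I push.

```bash
python3 -m pendant '[[[0,-0.4,0],[0,0,0],0.6],[[0,-0.7,0],[0,0,0],0.6],[[0,-1.1,0],[0,0,0],0.6],[[0,-1.5,0],[0,0,0],0.6],[[0,-1.9,0],[0,0,0],0.6]]'
python3 -m pendant '[[[0,-0.4,0],[0,0,0],0.6],[[0,-0.8,0],[0,0,0],0.6],[[0,-1.2,0],[0,0,0],0.6],[[0,-1.6,0],[0,0,0],0.6],[[0,-2.0,0],[0,0,0],0.6]]'
python3 - <<'E'
from h import *
go(np.array([.50912,-.0231,0])+BX*(.139-.017)+[0,0,.097])
E
```

```text
time_s: 3.15
tool_pos: [0.5293, -0.0301, 0.0991]
ee_rot: [-0.943, 1.358, 0.945]
wrist_force: [-5.1, 2.9, 6.1]
finger_gap: 0.599
time_s: 3.65
tool_pos: [0.5857, -0.051, 0.0991]
ee_rot: [-0.943, 1.357, 0.945]
wrist_force: [-5.4, 1.6, 4.1]
finger_gap: 0.601
shift [ 0.068 -1.349 -0.011] turn [-0.008 -0.001 -0.01 ] alt [array([-0.01, -0.  , -0.01]), array([ 2.249e+01, -2.000e-02,  0.000e+00])] pos [ 0.5857 -0.051   0.0991] t 3.65 F [-5.4  1.6  4.1] gap 0.600643670969047
```

```bash
python3 -m pendant '[[[0,-0.3,0],[0,0,0],0.6],[[0,-0.6,0],[0,0,0],0.6],[[0,-0.9,0],[0,0,0],0.6],[[0,-1.1,0],[0,0,0],0.6],[[0,-1.2,0],[0,0,0],0.6]]'
python3 -m pendant '[[[0,-0.07,0],[0,0,0],0.6],[[0,-0.14,0],[0,0,0],0.6],[[0,-0.2,0],[0,0,0],0.6]]'
python3 - <<'E'
from h import *
go(np.array([.50912,-.0231,0])+BX*(.139-.017)+[0,0,.097])
E
```

```text
time_s: 4.15
tool_pos: [0.6196, -0.0634, 0.0987]
ee_rot: [-0.944, 1.357, 0.944]
wrist_force: [-6.1, 2.0, 4.6]
finger_gap: 0.601
time_s: 4.45
tool_pos: [0.6245, -0.0652, 0.0985]
ee_rot: [-0.944, 1.357, 0.945]
wrist_force: [-5.3, 2.5, 5.2]
finger_gap: 0.6
shift [ 0.049  0.027 -0.015] turn [-0.005 -0.001 -0.008] alt [array([-0.01, -0.  , -0.01]), array([ 2.249e+01, -1.000e-02,  0.000e+00])] pos [ 0.6245 -0.0652  0.0985] t 4.45 F [-5.3  2.5  5.2] gap 0.6001189052565203
```

No stop contact yet, so I keep creeping until the force rises.

```bash
python3 -m pendant '[[[0,-0.1,0],[0,0,0],0.6],[[0,-0.2,0],[0,0,0],0.6]]'
python3 -m pendant '[[[0,-0.07,0],[0,0,0],0.6],[[0,-0.13,0],[0,0,0],0.6]]'

```

```text
time_s: 4.65
tool_pos: [0.6248, -0.0655, 0.0983]
ee_rot: [-0.937, 1.365, 0.954]
wrist_force: [-29.3, 12.2, 24.9]
finger_gap: 0.599
time_s: 4.85
tool_pos: [0.6249, -0.0656, 0.0982]
ee_rot: [-0.933, 1.371, 0.959]
wrist_force: [-39.5, 16.3, 36.3]
finger_gap: 0.598
```

Force is about 40 N with no further motion, so the cover is at the stops. I back off, then go up and look.

```bash
python3 -m pendant '[[[0,0.5,0],[0,0,0],0.6],[[0,1.0,0],[0,0,0],0.3],[[-1,1.2,0],[0,0,0],0],[[-2.3,1.2,0],[0,0,0],0],[[-3.3,3,0],[0,0,0],0]]'
python3 -m pendant '[[[0,1.6,0],[0,0,0],0],[[0,3.2,0],[0,0,0],0],[[0,4.8,0],[0,0,0],0],[[0,6,0],[0,0,0],0],[[0,6,0],[0,0,0],0]]'
python3 - <<'E'
from h import *
import cv2
from plant import spotter,read_state
print(read_state()["tool_pos"],read_state()["finger_gap"])
for n in("top","side"):
    im,d=imaging.snapshot(n);np.savez(n+"1.npz",im=im,d=d)
    cv2.imwrite(f"pics/{n}2.png",im[60:360,200:600,::-1].repeat(2,0).repeat(2,1) if n=="top" else im[150:450,150:550,::-1].repeat(2,0).repeat(2,1))
    P=cloud(n,d)
    for l in("cover","disc_handle","plain_handle","disc_end"):
        for r in spotter.masks_of(l,n)[:3]:
            m=r["pixels"]&(d>0);Q=P[m]
            print(n,l,round(r["score"],2),np.round(r["point"]),m.sum(),np.round(np.median(Q,0),4))
E
```

```text
time_s: 5.35
tool_pos: [0.5651, -0.0423, 0.1951]
ee_rot: [-0.948, 1.349, 0.937]
wrist_force: [0.2, -0.1, 0.8]
finger_gap: 0.278
time_s: 5.85
tool_pos: [0.3868, 0.0221, 0.1915]
ee_rot: [-0.945, 1.357, 0.946]
wrist_force: [-0.2, -0.5, 0.2]
finger_gap: 0.003
[0.38682537 0.02213969 0.19148687] 0.003221803738682073
top cover 0.89 [382. 183.] 10849 [ 0.6583 -0.0809  0.0693]
top disc_handle 0.68 [330. 250.] 411 [0.5343 0.0247 0.0492]
top plain_handle 0.88 [386. 260.] 327 [ 0.5097 -0.0867  0.0493]
top disc_end 0.82 [330. 245.] 406 [0.5355 0.0233 0.0492]
side cover 0.84 [391. 283.] 11935 [ 0.6496 -0.1069  0.0699]
side disc_handle 0.91 [298. 272.] 470 [0.5374 0.0195 0.0495]
side plain_handle 0.7 [320. 322.] 515 [ 0.5103 -0.09    0.0494]
side plain_handle 0.69 [309. 312.] 14219 [ 0.5279 -0.0422  0.0175]
side disc_end 0.87 [296. 270.] 554 [0.5396 0.0192 0.0493]
```

View pics/top2.png

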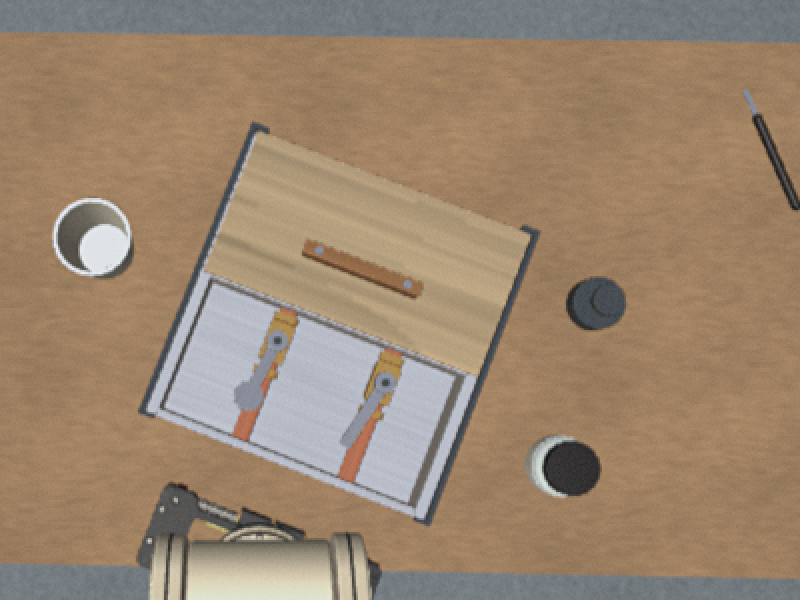

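View pics/side2.png

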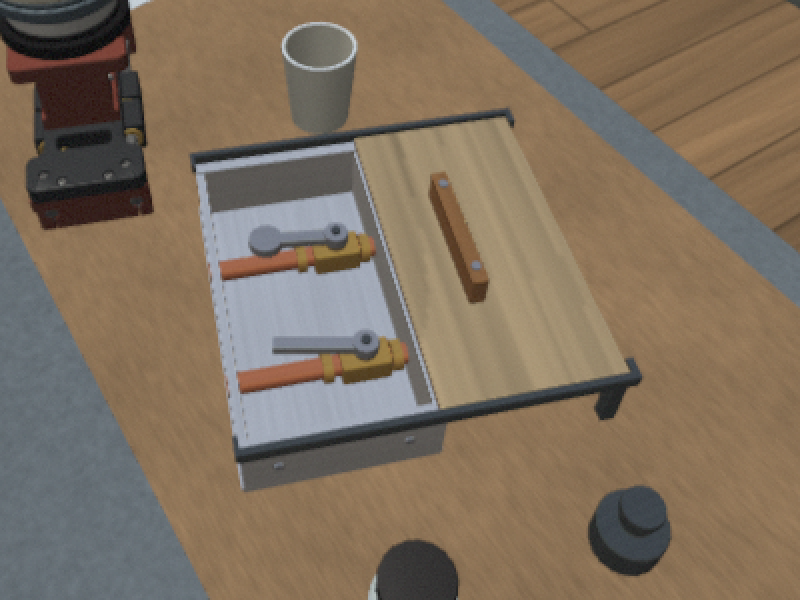

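The top crop shows the cover against both end stops, at (262,130) and (530,232). The disc handle is on the left, with its pivot at (277,340) and disc at (248,396). The plain handle is at (385,382) to (348,440). So the disc valve is the one at box y = +50.

```bash
cat >> h.py <<'E'
def scene(tag):
    import cv2
    out=[]
    for n in("top","side"):
        z=np.load(n+tag+".npz");P=cloud(n,z["d"]);out.append((n,P,z["d"]))
    return out
E
python3 - <<'E'
from h import *
import cv2
from plant import spotter
for n,P,d in scene("1"):
    m=spotter.masks_of("cover",n)[0]["pixels"]&(d>0);Q=P[m];Q=Q[(Q[:,2]>.064)&(Q[:,2]<.076)]
    r=cv2.minAreaRect((Q[:,:2]*1000).astype(np.float32));print(n,r)
    c=np.array([*r[0],0])/1000; O=c-.147*BX
    print("O",O,"start cover x",(np.array([.52786,-.0301,0])-O)@BX)
    for l in("disc_handle","disc_end","plain_handle"):
        m=spotter.masks_of(l,n)[0]["pixels"]&(d>0);Q=P[m];Q=Q[(Q[:,2]>.044)&(Q[:,2]<.056)]
        L=np.stack([(Q-O)@BX,(Q-O)@BY],1)*1000
        print(l,len(Q),"centroid",L.mean(0),"min",np.percentile(L,2,0),"max",np.percentile(L,98,0))
        py=50 if l[0]=="d" else -65
        v=L-[35,py]; far=v[np.hypot(*v.T)>25]; f=far.mean(0); print("  angle",np.arctan2(f[1],-f[0]))
    for s in(1,-1):
        L=np.stack([(P-O)@BX,(P-O)@BY,P[...,2]],-1)
        mm=(d>0)&(abs(L[...,1]*s-.149)<.004)&(L[...,2]>.066)&(L[...,2]<.078)
        print("rail",s,np.percentile(L[mm][:,0],[1,99]),np.median(L[mm][:,1]))
O=c-.147*BX
E
```

```text
top ((659.6825561523438, -80.61929321289062), (287.9344787597656, 150.498779296875), 69.75975799560547)
O [ 0.52178887 -0.02968473  0.        ] start cover x 0.005838931403954384
disc_handle 372 centroid [-2.11606671 56.04109476] min [-38.58218532  44.37028041] max [42.61838864 71.10036755]
  angle 0.1455573519474104
disc_end 372 centroid [-2.11606671 56.04109476] min [-38.58218532  44.37028041] max [42.61838864 71.10036755]
  angle 0.1455573519474104
plain_handle 285 centroid [  6.5741456  -57.00558199] min [-35.46782312 -70.76684179] max [ 42.9305606 -45.5632051]
  angle 0.24456042449903112
rail 1 [-0.07907351  0.22524092] 0.15012816145665756
rail -1 [-0.07748247  0.22428315] -0.147559908894161
side ((661.2174072265625, -80.87875366210938), (288.8178405761719, 151.05052185058594), 69.66175842285156)
O [ 0.52332372 -0.02994419  0.        ] start cover x 0.004309259396515143
disc_handle 443 centroid [-1.00463416 52.117092  ] min [-38.17928975  40.42859964] max [42.81339732 68.7781147 ]
  angle 0.07799257039949013
disc_end 473 centroid [-1.18997119 52.58804915] min [-38.86338225  40.52386494] max [42.93172027 69.56168989]
  angle 0.08635201805246226
plain_handle 452 centroid [  6.96775004 -60.79504226] min [-36.53839123 -74.65050009] max [ 43.13155106 -47.66411705]
  angle 0.17302137357625055
rail 1 [-0.07574355  0.22294776] 0.14778584953441462
rail -1 [-0.07825222  0.22412262] -0.1497933014045365
```

```bash
cat >> h.py <<'E'
O=np.array([.5225,-.0298,0])
def B(x,y,z): return O+BX*x/1000+BY*y/1000+np.array([0,0,z/1000])
def inbox():
    from plant import read_state
    s=read_state();p=s["tool_pos"]-O;f=s["wrist_force"]
    print("box xyz",np.round([p@BX*1000,p@BY*1000,p[2]*1000],1),"F box",np.round([f@BX,f@BY,f[2]],1),"t",s["time_s"])
E
python3 - <<'E'
from h import *
z=np.load("top1.npz");P=cloud("top",z["d"]);L=np.stack([(P-O)@BX,(P-O)@BY,P[...,2]],-1)*1000
m=(abs(L[...,0])<68)&(L[...,1]>-10)&(L[...,1]<130)&(L[...,2]>33)&(z["d"]>0)
import cv2
for lo,hi in((33,38),(38,44),(44,54),(54,70)):
    q=L[m&(L[...,2]>lo)&(L[...,2]<hi)]; print(lo,hi,len(q), q.min(0) if len(q) else "", q.max(0) if len(q) else "")
for th in(.11,.3,.5,.7,.9,1.1,1.3,1.45,1.571):
    r=26+14*th/1.571
    K=np.array([35,50])+r*np.array([-np.cos(th),np.sin(th)])-6*np.array([np.sin(th),np.cos(th)])-[10,13.5]
    print(th,np.round(K,1))
inbox(); go(B(-1.5,22,110)); go(B(-1.5,22,59))
E
```

```text
33 38 110 [-63.68404299  39.12604881  33.04008315] [63.44728527 64.48146217 37.9516311 ]
38 44 5 [-38.94977667  48.36101213  42.89282852] [17.82850136 68.55926424 43.92516882]
44 54 361 [-41.50861205  41.57129103  44.73103559] [44.78090122 73.16057205 53.78924393]
54 70 13 [-33.37396805  45.70783753  54.11865163] [37.30578571 58.41593824 56.21342967]
0.11 [-2.5 33.5]
0.3 [-4.2 39.2]
0.5 [-4.6 45.8]
0.7 [-3.5 52.7]
0.9 [-0.8 59.4]
1.1 [ 3.4 65.7]
1.3 [ 9.2 71.1]
1.45 [14.4 74.4]
1.571 [19.  76.5]
box xyz [-141.5    2.3  191.6] F box [0.1 0.4 0.1] t 6.75
shift [ 2.72  -4.666  0.658] turn [-0.005 -0.     0.   ] alt [array([-0., -0.,  0.]), array([22.5,  0. ,  0. ])] pos [0.3906 0.0214 0.1916] t 6.75 F [0.2 0.3 0.1] gap 0.0009462096063178931
shift [ 4.42  -4.666  0.658] turn [-0.005 -0.     0.   ] alt [array([-0., -0.,  0.]), array([22.5,  0. ,  0. ])] pos [0.3906 0.0214 0.1916] t 6.75 F [0.2 0.3 0.1] gap 0.0009462096063178931
```

```bash
python3 -m pendant '[[[0,-1.5,0.2],[0,0,0],0],[[0.5,-3,0.4],[0,0,0],0],[[1.5,-4.6,0.6],[0,0,0],0],[[2.7,-4.65,0.65],[0,0,0],0],[[2.7,-4.65,0.65],[0,0,0],0]]'
python3 -c "
from h import *
inbox();go(B(-1.5,22,59))"
```

```text
time_s: 7.25
tool_pos: [0.5263, -0.0089, 0.1061]
ee_rot: [-0.941, 1.363, 0.949]
wrist_force: [-1.2, 0.5, 0.2]
finger_gap: 0.002
box xyz [ -3.7  20.9 106.1] F box [-1.3  0.   0.2] t 7.25
shift [ 1.571 -0.084  0.04 ] turn [-0.008 -0.018 -0.054] alt [array([-0.01, -0.02, -0.05]), array([22.49, -0.08,  0.03])] pos [ 0.5263 -0.0089  0.1061] t 7.25 F [-1.2  0.5  0.2] gap 0.0016764429309298282
```

```bash
python3 -m pendant '[[[0.5,-0.05,0],[0,0,0],0],[[1.1,-0.05,0],[0,0,0],0],[[1.6,-0.05,0],[0,0,0],0],[[1.6,-0.05,0],[0,0,0],0]]'
python3 - <<'E'
from h import *
import cv2
inbox()
im,d=imaging.snapshot("side");cv2.imwrite("pics/s3.png",im[150:450,150:550,::-1].repeat(2,0).repeat(2,1))
E
```

```text
time_s: 7.65
tool_pos: [0.5283, -0.009, 0.0624]
ee_rot: [-0.944, 1.357, 0.945]
wrist_force: [-0.8, -0.1, -0.1]
finger_gap: 0.007
box xyz [-1.8 21.5 62.4] F box [-0.7 -0.4 -0.1] t 7.65
```

View pics/s3.png

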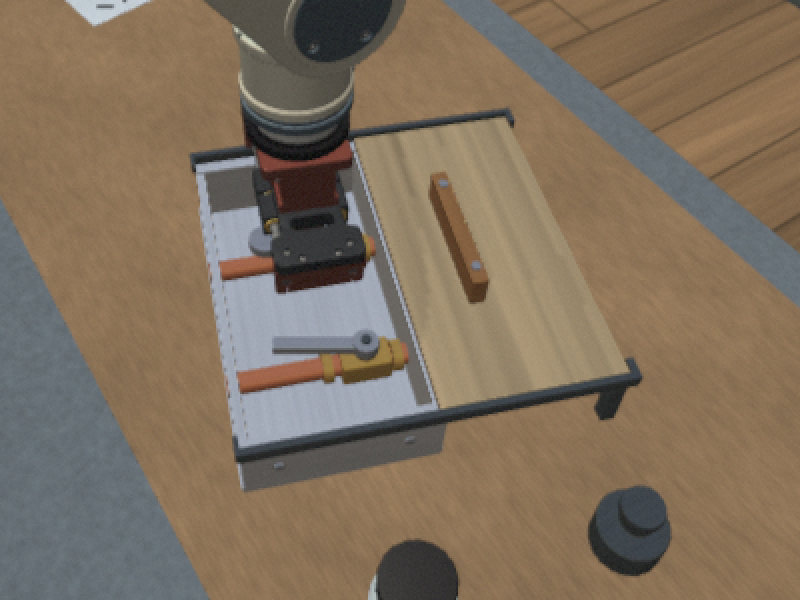

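The gripper is down beside the disc handle, which shows at (262,240), on its -y side and clear of the plain handle. I lower 3 mm more and sweep the arc.

```bash
python3 -m pendant '[[[0.11,0,0.15],[0,0,0],0],[[0.11,0.02,0.4],[0,0,0],0],[[0.11,0.08,0.6],[0,0,0],0],[[0.11,0.09,0.8],[0,0,0],0],[[0.11,0.06,1.05],[0,0,0],0]]'
python3 -c "
from h import *
inbox()"
```

```text
time_s: 8.2
tool_pos: [0.5386, 0.0208, 0.0597]
ee_rot: [-0.945, 1.357, 0.944]
wrist_force: [-2.7, -7.4, 0.3]
finger_gap: 0.005
box xyz [-2.4 53.1 59.7] F box [ 0.  -7.9  0.3] t 8.2
```

```bash
python3 -m pendant '[[[0,-0.09,0.22],[0,0,0],0],[[0,-0.23,0.43],[0,0,0],0],[[0,-0.42,0.61],[0,0,0],0],[[0,-0.6,0.72],[0,0,0],0],[[0,-0.75,0.78],[0,0,0],0]]'
python3 -c "
from h import *
inbox()"
python3 -m pendant '[[[0,-0.07,0],[0,0,0],0],[[0,-0.1,0],[0,0,0],0]]'
python3 -c "
from h import *
inbox()"
```

```text
time_s: 8.7
tool_pos: [0.5652, 0.0355, 0.0589]
ee_rot: [-0.942, 1.362, 0.948]
wrist_force: [-17.0, 1.3, 13.5]
finger_gap: 0.004
box xyz [17.4 76.1 58.9] F box [-16.4  -4.7  13.5] t 8.7
time_s: 8.9
tool_pos: [0.5653, 0.0355, 0.0588]
ee_rot: [-0.939, 1.366, 0.952]
wrist_force: [-17.5, 8.2, 13.9]
finger_gap: 0.006
box xyz [17.5 76.1 58.8] F box [-19.3   1.6  13.9] t 8.9
```

```bash
python3 -m pendant '[[[0,-0.1,0],[0,0,0],0],[[0,-0.15,0],[0,0,0],0]]'
python3 -m pendant '[[[0,0.4,-0.05],[0,0,0],0],[[-0.1,0.9,-0.2],[0,0,0],0],[[-1,1,-0.2],[0,0,0],0],[[-2.4,1,-0.2],[0,0,0],0],[[-3.8,2.2,-0.2],[0,0,0],0]]'
python3 -m pendant '[[[-0.2,1.6,0],[0,0,0],0],[[-0.4,3.2,0],[0,0,0],0],[[-0.4,4.8,0],[0,0,0],0],[[-0.4,4.8,0],[0,0,0],0],[[-0.4,4.8,0],[0,0,0],0]]'
python3 - <<'E'
from h import *
import cv2
from plant import spotter
inbox()
for n in("top","side"):
    im,d=imaging.snapshot(n);np.savez(n+"2.npz",im=im,d=d)
    cv2.imwrite(f"pics/{n}4.png",im[60:360,200:600,::-1].repeat(2,0).repeat(2,1) if n=="top" else im[150:450,150:550,::-1].repeat(2,0).repeat(2,1))
    P=cloud(n,d)
    for l in("disc_handle","plain_handle"):
        m=spotter.masks_of(l,n)[0]["pixels"]&(d>0);Q=P[m];Q=Q[(Q[:,2]>.044)&(Q[:,2]<.056)]
        L=np.stack([(Q-O)@BX,(Q-O)@BY],1)*1000
        v=L-[35,50 if l[0]=="d" else -65]; f=v[np.hypot(*v.T)>25].mean(0); hub=v[np.hypot(*v.T)<15].mean(0);e=v[np.hypot(*v.T)>47].mean(0)
        print(n,l,len(Q),"angle",np.arctan2(f[1],-f[0]),"hub-to-end",np.arctan2(*(e-hub)[::-1]*[1,-1]), L.min(0),L.max(0))
    m=spotter.masks_of("cover",n)[0]["pixels"]&(d>0);Q=P[m];Q=Q[(Q[:,2]>.064)&(Q[:,2]<.076)]
    r=cv2.minAreaRect((Q[:,:2]*1000).astype(np.float32));print(n,r)
E
```

```text
time_s: 9.1
tool_pos: [0.5656, 0.0353, 0.0587]
ee_rot: [-0.934, 1.372, 0.957]
wrist_force: [-30.7, 17.3, 27.8]
finger_gap: 0.007
time_s: 9.6
tool_pos: [0.5177, 0.0486, 0.1715]
ee_rot: [-0.945, 1.352, 0.941]
wrist_force: [-0.3, -0.4, 1.3]
finger_gap: 0.004
time_s: 10.1
tool_pos: [0.3795, 0.0993, 0.182]
ee_rot: [-0.946, 1.353, 0.944]
wrist_force: [0.1, -0.4, -1.0]
finger_gap: 0.006
box xyz [-178.9   71.5  182. ] F box [ 0.2 -0.4 -1. ] t 10.1
top disc_handle 353 angle 1.5486864358395505 hub-to-end 1.564193624780584 [19.47105908 42.28147223] [ 48.01810091 127.87999036]
top plain_handle 272 angle 0.23887719459634754 hub-to-end 0.18884721091314524 [-39.0108714 -72.0346413] [ 43.62399176 -43.39639236]
top ((659.819091796875, -80.26513671875), (289.2159729003906, 150.704345703125), 69.71856689453125)
side disc_handle 375 angle 1.5786688301763778 hub-to-end 1.5685184337780735 [21.55044266 38.75609717] [ 48.87336093 127.94126286]
side plain_handle 461 angle 0.18861977848180803 hub-to-end 0.212664343262066 [-37.79769493 -76.2053714 ] [ 46.22287599 -45.07813706]
side ((661.67236328125, -79.70417785644531), (293.6994323730469, 150.92185974121094), 69.67327117919922)
```

View pics/top4.png

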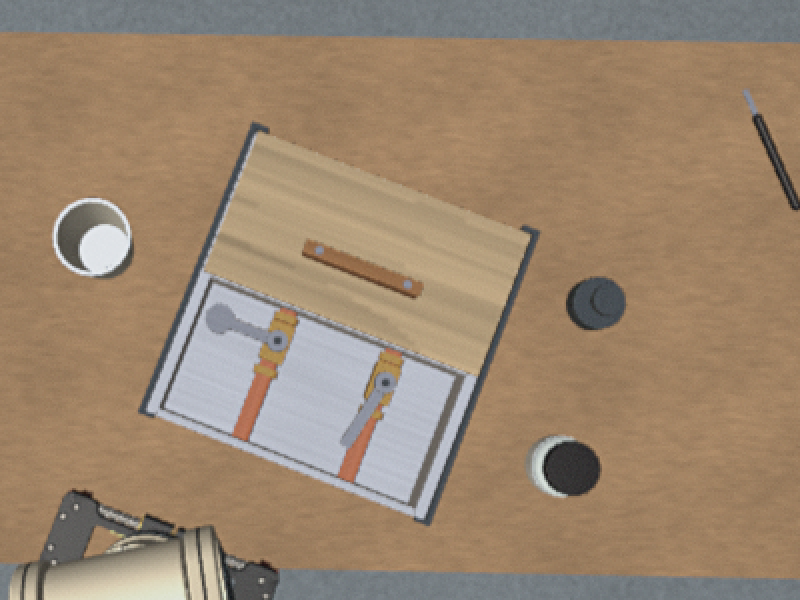

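View pics/side4.png

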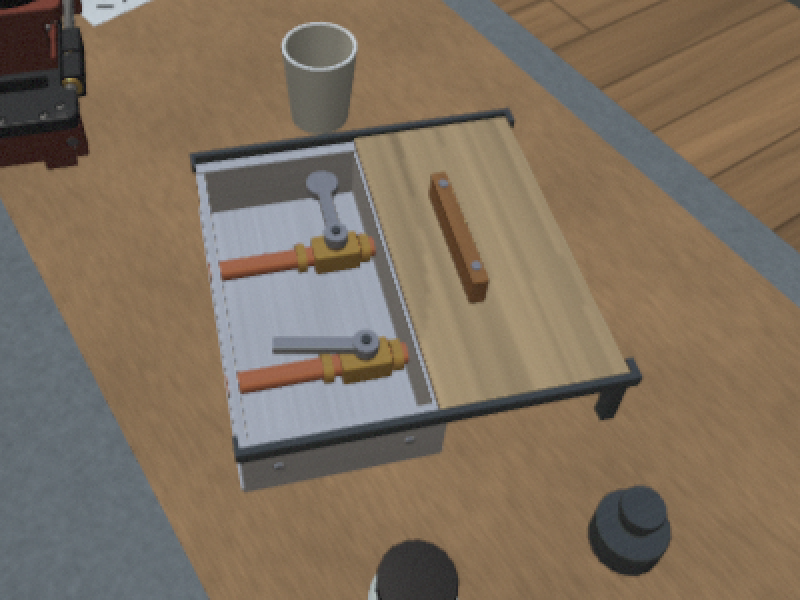

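The disc handle now lies across its pipe, with the disc at (220,319) in the top crop. It measures about 1.565 rad and met a hard stop. The cover is still at the far stops. The plain handle, cup, jar and weight sit where they did in the earlier picture, and the arm is clear.

```bash
python3 -m pendant '[[[0,0,0],[0,0,0],0],[[0,0,0],[0,0,0],0]]'; python3 -c "
from plant import workorder
print(workorder.job_done())"
```

```text
time_s: 10.7
tool_pos: [0.3794, 0.0984, 0.1811]
ee_rot: [-0.944, 1.357, 0.944]
wrist_force: [0.4, 0.7, 0.4]
finger_gap: 0.005
the job is handed in; nothing more can be done
None
```

The airbrush line is shut off, and I handed the job in at 10.7 s with the arm clear of everything.

- **Cover:** I pushed it by its bar along the rails to the far stops. It stopped moving while the force climbed from about 6 N to about 43 N sideways (56 N total at the wrist). The last pictures show it flush with both stops.
- **Disc-ended handle:** I turned it clockwise until it met its stop, where the force reached about 35 N sideways (45 N total) with no further motion. After I let go, its hub-to-disc line measured 1.564 rad (top camera) and 1.569 rad (side camera), against a nominal 1.571.
- **Left alone:** The plain handle's measured angle changed by less than 0.02 rad within each camera. The cup, jar and weight look unmoved in the pictures; I did not measure them again.
- **Disagreements:** The two cameras differ by 1–2 mm and 0.02–0.07 rad in absolute position and handle angle, which fits the stated calibration error. The disc handle met its stop about 1.5 mm before my estimate, also within that error. No check failed.

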